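# Pull-test a glued lug with the load pin and spring balance

### The arm

A 7-joint arm with a two-finger parallel gripper is mounted at the origin on a cart in front of the work surface, level with it; the furniture and walls round the work are solid. World frame = base frame: x ahead of the robot, y to its left, z up, the work surface at z = 0. Lengths are in m, angles in rad, forces in N, time in s.
With the tool pointing down it reaches from about 0.4 to 0.875 m from the base axis. Payload 19.3 kg.
Tool frame: the origin (TCP) lies midway between the tips of the shut fingers; the grasp point (between the pads) lies 19 mm behind it; z points along the fingers, y is the direction in which the jaws open and shut (so a half turn about z gives the same grasp; the last joint's range is limited). The gripper opens to 85 mm and grips with 20 to 120 N. Pads are 22 mm wide; open, the fingers measure 114 mm over their backs; the gripper's body (76 mm by 85 mm) begins 54 mm behind the grasp point. The pads swing forward as they close: fully open they stand 13 mm farther back than shut.
Start: joints at [1.078, 0.521, -0.036, 1.599, 0.021, 1.021, -0.113], TCP at [0.256, -0.57, 0.231] pointing down, gripper open.
Joint ranges: [-2.91, 2.91], [-0.3, 2.13], [-1.5, 1.42], [0.17, 2.43], [-1.26, 4.41], [0.16, 1.93], [-2.52, 2.52]. Speed limits (rad/s): [1.89, 1.89, 2.39, 2.39, 3.01, 3.01, 3.01].

### API

Orientations are given as [roll, pitch, yaw] about the fixed x, y, z axes, in that order (R = Rz(yaw) Ry(pitch) Rx(roll)).
In Python, from workcell import bot, eyes gives the robot as it stands. The module is installed in compiled form; this text tells all that it offers.
- The arm moves only by the shell command python3 -m jog 'ROWS' [FORCE]. ROWS is JSON, a list of rows, each an object with "delta_pos": the shift along the world's x, y, z in mm, a list of three; "spin": the turn about the world's z in rad; "claw": the closure, from 0 (fully open) to 1 (shut). In form: [{"delta_pos": [tx, ty, tz], "spin": spin, "claw": claw}, ...]. A call has 1 to 8 rows; each row is the pose to reach, as a shift and turn from the pose measured when the call began; what a row does not reach only later rows make up. A row lasts 1/10 s, in which the tool goes at most 50 mm and 8.59 degrees, less where a joint would pass 70% of its speed; a pose out of reach is approached as far as the arm can. A call with a gripper value outside its range is refused whole. The fingers move at their own pace and stop on an object; FORCE is the grip in N (left out, the last holds). Time passes only in rows, so rows that repeat a pose let the fingers close. It gives the time, the measured TCP pose, the force and the opening at its end, in the units of the state.
- bot.observe(): the state, without advancing time (a new reading comes with each control period).
- eyes.grab_frame(name): name is "scene" or "top"; returns the picture (480x640x3 uint8, blue, green, red); there is no depth.
- eyes.camera_params(name): a dict with "fx", "fy", "cx", "cy" (pixels), "origin" and "attitude" of the camera in the world. Camera axes: x right, y up, looking along -z (the intrinsics and any distortion apply to the point x, -y, -z); pixel columns grow to the right and rows downward; lengths in m; the calibration is good to about 2 mm. A picture is of the moment at which its call begins. camera_params takes no time and is no camera call.
- bot.job_done(): hands the job in, once; it reports no verdict.
The state is a dict: "clock": time; "qpos": joint angles; "qd": joint speeds; "joint_efforts": joint torques, N m; "position": TCP position; "tool_rot": TCP orientation; "force": force on the tool from outside, world axes, zero at the start; "moment": the same for the moment, N m; "grip_width": finger opening in m.
Only numpy, scipy, OpenCV 4.12 (cv2) and the standard library are available. Lean on these libraries where they do the work, as an engineer would, in place of code of your own. Each camera call takes 0.05 s, during which the arm holds its last target. There are 200 camera calls.

### The job

Hold a glued lug under its proof load: slide the load pin through the yoke and the lug from the robot's left side of the stand until the pin's grip is fully home against the yoke, and let go of the pin. Then take the round knob on top of the spring balance, pull it straight up until the broad ring on the rod is level with the mouth of the tube, not pulling far past it, and finish the program while still holding the knob there, with the pin still home. Leave the other things on the bench where they are.

Things in the scene. Friction and masses are not known exactly. Their poses are not given: they have to be found in the camera images.
- pull_stand: Fixed pull-test stand, grey base 140 x 120 x 12 mm (x -50 to +90). Origin: on the balance's upright axis at bench height; z up, x towards the column (23 mm thick at x = +62, 178 mm high; its 33 mm wide guide arm holds the tube at z = 144 to 167), y along the bore line. On the base, under low straps (35 mm high), a coupon with the glued lug: upright block 24 (x) by 20 (y) mm, 96 mm high.
- bore (a point): Middle of the bore line, in the lug, 70 mm above the bench; axes as the stand's. Along its y run three bores 12 mm wide with 1.5 mm chamfers: near yoke cheek (y +20 to +30 mm), lug (-10 to +10) and far cheek (-30 to -20). The pin enters from the +y side, the robot's left; its grip stops on the cheek's outer face at y = +30 mm.
- load_pin: Loose load pin, about 80 g, lying flat and level. Square black ribbed grip 16 x 16 mm, 60 mm long (y 0 to +60 mm), and a round steel shank 10 mm thick (y 0 to -80 mm, the last 6 mm tapering to 5 mm). Origin: at the shoulder where grip and shank meet, on the underside (pin axis 8 mm above it); y along the pin from tip to grip, z up.
- pin_shoulder (a point): Point on the pin's axis at the shoulder (front face of the grip). Axes as the pin's. Fully home: 30 mm from point bore along the bore's +y.
- pin_grip (a point): Point on the pin's axis in the grip, 42 mm behind the shoulder: a good place to grasp, across the 16 mm, from above; held there the gripper stays clear of tube and yoke.
- pin_tip (a point): The pin's tip, 80 mm from the shoulder; about 20 mm beyond the far cheek when the pin is home.
- balance_tube (a joint): Rise (m) of yoke and tube, one part of 0.22 kg sliding freely upright in the guide arm, 0 to 0.05; 0 = at rest, bores in line. Yoke 26 (x) by 60 (y) mm, top at z = 115 mm; tube above it 22 to 25 mm thick. Without the pin the whole balance lifts instead of the rod drawing out; with it the tube stops after 1 to 3 mm.
- pull_rod (a joint): Draw (m) of the sprung rod out of the tube, 0 = in, end stop 0.06. The inner spring pulls it back with 4.4 N at the start, rising by 220 N/m (13.2 N at the mark). At 0.040 the middle of the broad ring is level with the tube's mouth.
- knob (a point): Middle of the round knurled black knob on the rod, 29 mm across and 32 mm high, 232 mm above the bench at rest; rises with the rod. Free all round: any grasp yaw from above serves. The tube's mouth is 32 mm below it at rest.
- tube_mouth (a point): Centre of the tube's upper end, 200 mm above the bench at rest.
- ring_mark (a point): Middle of the broad dark ring on the rod (4 mm wide, 13 mm rod; thinner lines stand above it every 10 mm). Hidden in the tube at rest, 40 mm below the mouth; 72 mm below the knob's middle.
- spare_coupon: Bystander: loose aluminium block 30 x 45 x 16 mm. Origin: centre of its underside.
- guide_bush: Bystander: loose steel guide bush standing up, flange 49 mm across, 28 mm high. Origin: centre of its underside.
- eye_loupe: Bystander: loose black eye loupe 34 mm across, 30 mm high. Origin: centre of its underside.
- parallel_bar: Bystander: loose ground steel bar 10 x 120 x 20 mm, long along its y. Origin: centre of its underside.

How it is judged:
On the way:
1. the load pin is home through yoke and lug and let go, the rod not yet drawn (y of pin_shoulder in the frame of bore between 0.026 and 0.0345 m and x of pin_shoulder in the frame of bore between -0.004 and 0.004 m and z of pin_shoulder in the frame of bore between -0.005 and 0.005 m and angle between the y axis of load_pin and the y axis of bore, either way round below 0.09 rad and contact force between the fingers and load_pin below 0.3 N and value of joint pull_rod below 0.01 m), for 0.2 s.
At the end, for the whole second after the job is handed in: Fingers on the knob (over 5 N), off the pin; rod drawn 36 to 44 mm (ring within 4 mm of the tube's mouth) and still; tube risen under 7 mm; pin's shoulder within 4.5 mm of the yoke, at most 4 mm aside and 5 mm up or down of the bore line, within 0.09 rad of it (y of pin_shoulder in the frame of bore between 0.026 and 0.0345 m and x of pin_shoulder in the frame of bore between -0.004 and 0.004 m and z of pin_shoulder in the frame of bore between -0.005 and 0.005 m and angle between the y axis of load_pin and the y axis of bore, either way round below 0.09 rad and value of joint balance_tube below 0.007 m and value of joint pull_rod between 0.036 and 0.044 m and velocity of joint pull_rod between -0.01 and 0.01 m/s and contact force between the fingers and pull_rod above 5 N and contact force between the fingers and load_pin below 0.3 N); the arm keeps its last pose, push and grip.
It fails at once if the rod is pulled more than 10 mm past the mark (value of joint pull_rod above 0.05 m).
It fails at once if the spare coupon is pushed more than 30 mm (distance of spare_coupon from where it was at the start of the episode above 0.03 m).
It fails at once if the guide bush is pushed more than 30 mm (distance of guide_bush from where it was at the start of the episode above 0.03 m).
It fails at once if the loupe is pushed more than 30 mm (distance of eye_loupe from where it was at the start of the episode above 0.03 m).
It fails at once if the parallel bar is pushed more than 30 mm (distance of parallel_bar from where it was at the start of the episode above 0.03 m).
It also fails if it takes over 64 s, if anything falls off the work surface, if the arm or the gripper's body presses on something with over 40 N, if the wrist force passes 120 N, or if a joint passes its speed limit or range.

## Working session

There is one attempt and no reset: what is moved stays moved. The work goes in short steps, Python scripts to look and compute and a shell command to move; the robot and the scene stay as the last step left them, time stands still between calls to the robot, and variables do not carry over. Pictures are saved under pics/ and viewed, about 8 in all and at most 12, crops included, and the job is handed in when it is done.

```bash
mkdir -p pics; cat > h.py <<'E'
import numpy as np, cv2
from workcell import bot, eyes
from scipy.spatial.transform import Rotation as Ro
def cam(n):
    p=eyes.camera_params(n); a=np.array(p['attitude'],float)
    R=a if a.shape==(3,3) else (Ro.from_euler('xyz',a).as_matrix() if a.size==3 else None)
    return p,R,np.array(p['origin'],float)
def ray(n,u,v):
    p,R,o=cam(n); d=R@np.array([(u-p['cx'])/p['fx'],-(v-p['cy'])/p['fy'],-1]); return o,d/np.linalg.norm(d)
def onz(n,u,v,z):
    o,d=ray(n,u,v); return o+d*(z-o[2])/d[2]
def proj(n,X):
    p,R,o=cam(n); c=R.T@(np.array(X)-o); return p['cx']+p['fx']*c[0]/-c[2], p['cy']-p['fy']*c[1]/-c[2]
E
python3 - <<'E'
from h import *
for n in('scene','top'):
    print(eyes.camera_params(n)); cv2.imwrite(f'pics/{n}0.png',eyes.grab_frame(n))
print(bot.observe())
E
```

```text
{'fx': 456.19393043539213, 'fy': 456.19393043539213, 'cx': 316.9572427159602, 'cy': 235.21584572180177, 'origin': array([0.19056667, 0.59665383, 0.87421054]), 'attitude': array([ 0.73584488,  0.01615186, -2.62106798])}
{'fx': 561.5416062360803, 'fy': 561.5416062360803, 'cx': 318.77572253239606, 'cy': 233.05917374666276, 'origin': array([0.19866827, 0.04893098, 1.47879894]), 'attitude': array([ 0.21621276,  0.00376538, -1.60944929])}
{'clock': 0.1, 'qpos': array([ 1.07779814,  0.52193455, -0.03632013,  1.59991445,  0.02120968,
        1.02110542, -0.1128041 ]), 'qd': array([-0.00084653, -0.00087851, -0.00076746, -0.00018541, -0.00076928,
       -0.00201513, -0.00210905]), 'joint_efforts': array([ 6.15219906e-03, -9.28474903e+01,  1.98577926e+00, -3.70536375e+01,
        1.83092844e-02,  5.26250762e-03, -8.20829928e-05]), 'position': array([ 0.25629372, -0.56972249,  0.23080884]), 'tool_rot': array([-3.14061936e+00,  7.93605963e-05,  4.22781214e-01]), 'force': array([-0.02664993, -0.34561433,  0.07616448]), 'moment': array([0.04838815, 0.0045925 , 0.02274096]), 'grip_width': 0.08543941104155803}
```

View pics/scene0.png

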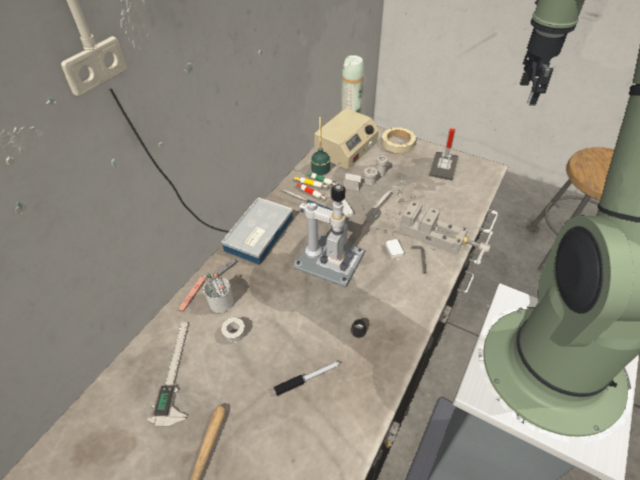

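View pics/top0.png

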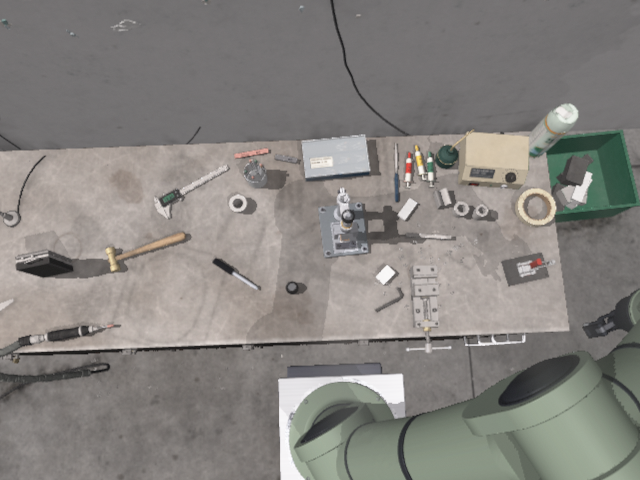

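Top view: stand at about (345,230), pin with grip end (213,260) and tip (260,289), loupe (293,287). The scene view shows the same pin at (275,390)–(340,363). Next I measure it and zoom in.

```bash
python3 - <<'E'
from h import *
for n,pts in(('top',dict(grip=(213,260),tip=(260,289),loupe=(293,287),bl=(320,207),br=(365,202),fr=(370,252),fl=(322,258))),('scene',dict(grip=(275,390),tip=(340,363)))):
    for k,(u,v) in pts.items(): print(n,k,onz(n,u,v,.008 if k in('grip','tip') else .012).round(4))
print('knob top', onz('top',348,215,.248).round(4))
# pin by masks in top image
im=cv2.imread('pics/top0.png'); g=cv2.cvtColor(im,cv2.COLOR_BGR2GRAY)
for nm,m in(('dark',g<60),('bright',g>170)):
    k=np.zeros_like(g); k[250:298,205:270]=m[250:298,205:270]
    n_,l,s,c=cv2.connectedComponentsWithStats(k.astype(np.uint8))
    i=1+s[1:,4].argmax(); p=np.argwhere(l==i)[:,::-1].astype(np.float32); print(nm,cv2.minAreaRect(p),s[i])
a=cv2.resize(im[195:305,200:400],None,fx=4,fy=4,interpolation=cv2.INTER_CUBIC)
s=cv2.imread('pics/scene0.png'); b=cv2.resize(s[170:290,280:400],None,fx=4,fy=4,interpolation=cv2.INTER_CUBIC)
cv2.imwrite('pics/a1.png',a); cv2.imwrite('pics/b1.png',b)
E
```

```text
top grip [0.4596 0.3255 0.008 ]
top tip [0.3775 0.202  0.008 ]
top loupe [0.3789 0.1151 0.012 ]
top bl [0.5927 0.0359 0.012 ]
top br [ 0.6019 -0.0863  0.012 ]
top fr [ 0.464  -0.0918  0.012 ]
top fl [0.4529 0.0361 0.012 ]
scene grip [0.4611 0.3185 0.008 ]
scene tip [0.3766 0.2056 0.008 ]
knob top [ 0.5081 -0.0245  0.248 ]
dark ((223.19229125976562, 265.4615478515625), (21.355958938598633, 6.101701736450195), 33.6900634765625) [213 259  21  15 130]
bright ((265.0, 258.5), (17.0, 8.0), 90.0) [261 250   9  18  88]
```

View pics/a1.png

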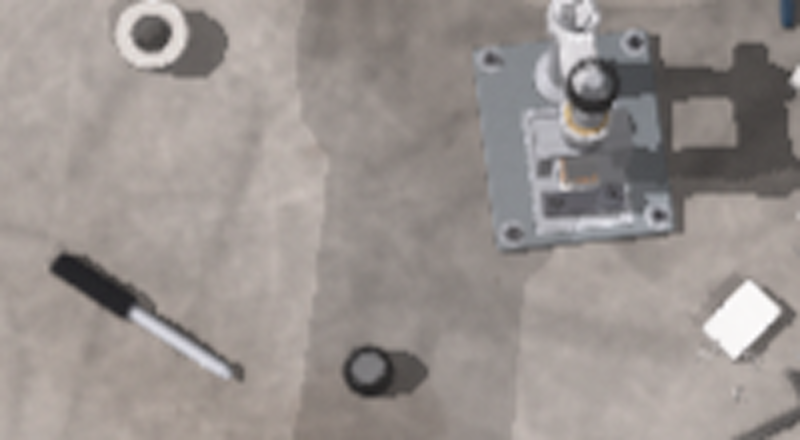

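View pics/b1.png

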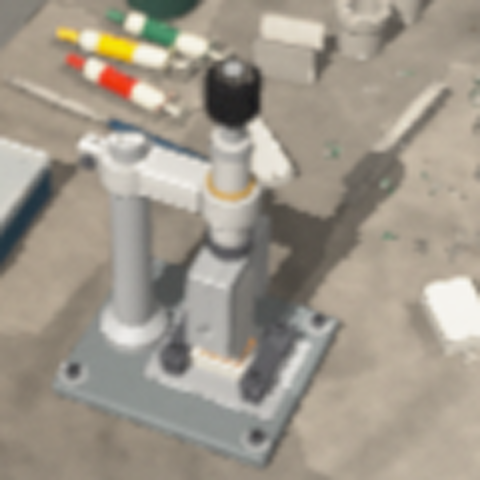

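Top crop: pin grip (60,262)–(130,310), shank to (240,375). Base corners are (475,48), (655,32), (680,232), (500,252). The scene crop shows the knob, tube, yoke and a column at the far side.

```bash
cat >> h.py <<'E'
def tri(a,b):
    (o1,d1),(o2,d2)=a,b
    A=np.stack([d1,-d2],1); t=np.linalg.lstsq(A,o2-o1,rcond=None)[0]
    p,q=o1+d1*t[0],o2+d2*t[1]; return (p+q)/2, np.linalg.norm(p-q)
def dark(im,x0,x1,y0,y1,th=60):
    g=cv2.cvtColor(im,cv2.COLOR_BGR2GRAY)[y0:y1,x0:x1]
    n,l,s,c=cv2.connectedComponentsWithStats((g<th).astype(np.uint8)); i=1+s[1:,4].argmax()
    p=np.argwhere(l==i)[:,::-1]+[x0,y0]; return cv2.minAreaRect(p.astype(np.float32)),s[i]
E
python3 - <<'E'
from h import *
T=cv2.imread('pics/top0.png');S=cv2.imread('pics/scene0.png')
c=[onz('top',200+u/4,195+v/4,.012)[:2] for u,v in((475,48),(655,32),(680,232),(500,252))]; c=np.array(c)
print(c.round(4),c.mean(0)); e=c[0]-c[3]+c[1]-c[2]; f=c[0]-c[1]+c[3]-c[2]
print('yaw',np.arctan2(e[1],e[0]),np.arctan2(-f[0],f[1]))
cs=np.array([onz('scene',280+u/4,170+v/4,.012)[:2] for u,v in((55,385),(342,322),(265,462))]); print('scene l? r? f?',cs.round(4))
kt=dark(T,330,365,200,232); ks=dark(S,325,350,180,206); print(kt,ks)
print('knob',tri(ray('top',*kt[0][0]),ray('scene',*ks[0][0])))
gt=dark(T,205,270,250,298); gs=dark(S,265,312,370,400); print(gt,gs)
print(onz('top',*gt[0][0],.012),onz('scene',*gs[0][0],.012))
print('tips',onz('top',200+238/4,195+375/4,.008))
for u,v in ((238,203),(293,287)):print(onz('top',u,v,.02))
E
```

```text
[[ 0.5929  0.0393]
 [ 0.5992 -0.0828]
 [ 0.4613 -0.0917]
 [ 0.4526  0.0281]] [ 0.52650031 -0.02676445]
yaw 0.07190752117789821 0.0623566832174907
scene l? r? f? [[ 0.5897  0.0406]
 [ 0.4608 -0.0878]
 [ 0.4535  0.0296]]
(((349.4513244628906, 217.26991271972656), (8.748703956604004, 12.793804168701172), 41.18592834472656), array([13, 10, 12, 13, 47], dtype=int32)) (((338.0, 193.5), (13.0, 12.0), 90.0), array([  7,   7,  13,  14, 125], dtype=int32))
knob (array([ 0.50893683, -0.02836902,  0.22843311]), np.float64(0.002776360506769597))
(((223.19229125976562, 265.4615478515625), (21.355958938598633, 6.101701736450195), 33.6900634765625), array([  8,   9,  21,  15, 130], dtype=int32)) (((288.8350524902344, 384.6288757324219), (8.528907775878906, 29.241971969604492), 66.03751373291016), array([ 10,   6,  29,  19, 250], dtype=int32))
[0.44318696 0.29778344 0.012     ] [0.44206489 0.29728316 0.012     ]
tips [0.37824868 0.20327715 0.008     ]
[0.61046432 0.25619202 0.02      ]
[0.37793979 0.114699   0.02      ]
```

```bash
python3 -m jog '[{"delta_pos":[0,0,50],"spin":0,"claw":0},{"delta_pos":[0,0,100],"spin":0,"claw":0},{"delta_pos":[20,40,150],"spin":0,"claw":0},{"delta_pos":[50,80,200],"spin":0,"claw":0},{"delta_pos":[80,120,220],"spin":0,"claw":0},{"delta_pos":[110,160,220],"spin":0.0,"claw":0},{"delta_pos":[140,200,220],"spin":0.0,"claw":0},{"delta_pos":[170,240,220],"spin":0.0,"claw":0}]'
```

```text
clock: 0.9
position: [0.4058, -0.3564, 0.4499]
tool_rot: [-3.141, -0.0, 0.422]
force: [0.1, -0.1, -0.4]
grip_width: 0.0856
```

```bash
python3 -m jog '[{"delta_pos":[5,50,0],"spin":0.07,"claw":0},{"delta_pos":[10,100,0],"spin":0.14,"claw":0},{"delta_pos":[15,150,0],"spin":0.21,"claw":0},{"delta_pos":[20,200,0],"spin":0.28,"claw":0},{"delta_pos":[25,250,0],"spin":0.35,"claw":0},{"delta_pos":[30,300,0],"spin":0.42,"claw":0.2},{"delta_pos":[35,350,0],"spin":0.49,"claw":0.3},{"delta_pos":[40,400,0],"spin":0.55,"claw":0.3}]' 30
python3 -m jog '[{"delta_pos":[5,60,0],"spin":0,"claw":0.3},{"delta_pos":[10,120,0],"spin":0,"claw":0.3},{"delta_pos":[10,180,0],"spin":0,"claw":0.3},{"delta_pos":[10,250,-20],"spin":0,"claw":0.3},{"delta_pos":[10,280,-50],"spin":0,"claw":0.3},{"delta_pos":[10,290,-100],"spin":0,"claw":0.3},{"delta_pos":[10,290,-150],"spin":0,"claw":0.3},{"delta_pos":[10,290,-200],"spin":0,"claw":0.3}]'
```

```text
clock: 1.7
position: [0.445, 0.0417, 0.45]
tool_rot: [3.141, -0.0, 0.975]
force: [1.0, -0.5, -0.3]
grip_width: 0.0596
clock: 2.5
position: [0.4542, 0.3307, 0.2774]
tool_rot: [-3.141, -0.001, 0.977]
force: [1.7, 0.1, 0.1]
grip_width: 0.0597
```

```bash
python3 -m jog '[{"delta_pos":[-5,-23,-40],"spin":0,"claw":0.3},{"delta_pos":[-5,-23,-80],"spin":0,"claw":0.3},{"delta_pos":[-5,-23,-120],"spin":0,"claw":0.3},{"delta_pos":[-5,-23,-160],"spin":0,"claw":0.3},{"delta_pos":[-5,-23,-200],"spin":0,"claw":0.3},{"delta_pos":[-5,-23,-230],"spin":0,"claw":0.3},{"delta_pos":[-5,-23,-232],"spin":0,"claw":0.3},{"delta_pos":[-5,-23,-232],"spin":0,"claw":0.3}]'
python3 - <<'E'
from h import *
S=eyes.grab_frame('scene');cv2.imwrite('pics/s2.png',cv2.resize(S[300:440,200:400],None,fx=4,fy=4,interpolation=cv2.INTER_CUBIC))
E
```

```text
clock: 3.3
position: [0.449, 0.3079, 0.0457]
tool_rot: [-3.141, 0.0, 0.978]
force: [0.6, 0.6, -0.3]
grip_width: 0.0591
```

View pics/s2.png

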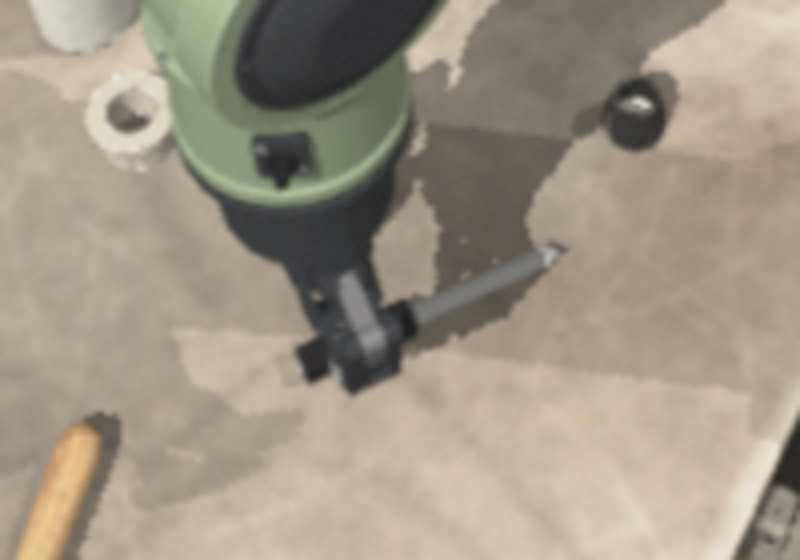

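The open fingers straddle the grip at about (360,350), with the shank pointing to (560,250). Next: lower and grip.

```bash
python3 -m jog '[{"delta_pos":[0,0,-25],"spin":0,"claw":0.3},{"delta_pos":[0,0,-41],"spin":0,"claw":0.3},{"delta_pos":[0,0,-41],"spin":0,"claw":0.6},{"delta_pos":[0,0,-41],"spin":0,"claw":1},{"delta_pos":[0,0,-41],"spin":0,"claw":1},{"delta_pos":[0,0,-41],"spin":0,"claw":1},{"delta_pos":[0,0,-41],"spin":0,"claw":1},{"delta_pos":[0,0,-41],"spin":0,"claw":1}]' 60
python3 -m jog '[{"delta_pos":[0,0,0],"spin":0,"claw":1},{"delta_pos":[0,0,25],"spin":0,"claw":1},{"delta_pos":[0,0,60],"spin":0,"claw":1},{"delta_pos":[0,0,100],"spin":0,"claw":1},{"delta_pos":[0,0,100],"spin":0,"claw":1}]'
```

```text
clock: 4.15
position: [0.45, 0.3085, 0.0068]
tool_rot: [3.141, -0.003, 0.977]
force: [-2.5, -0.4, 8.8]
grip_width: 0.0142
clock: 4.65
position: [0.4517, 0.31, 0.1117]
tool_rot: [3.139, -0.009, 0.977]
force: [-0.1, 0.6, -1.7]
grip_width: 0.0139
```

```bash
python3 -m jog '[{"delta_pos":[5,-20,0],"spin":0.1,"claw":1},{"delta_pos":[10,-40,0],"spin":0.2,"claw":1},{"delta_pos":[15,-60,0],"spin":0.3,"claw":1},{"delta_pos":[25,-80,0],"spin":0.4,"claw":1},{"delta_pos":[35,-100,-10],"spin":0.5,"claw":1},{"delta_pos":[44,-130,-20],"spin":0.6,"claw":1},{"delta_pos":[44,-150,-40],"spin":0.66,"claw":1},{"delta_pos":[44,-160,-42],"spin":0.66,"claw":1}]'
python3 -m jog '[{"delta_pos":[0,0,0],"spin":0,"claw":1},{"delta_pos":[0,0,0],"spin":0,"claw":1}]'
python3 - <<'E'
from h import *
S=eyes.grab_frame('scene');T=eyes.grab_frame('top');cv2.imwrite('pics/s3f.png',S);cv2.imwrite('pics/t3f.png',T)
a=cv2.resize(S[180:330,250:400],None,fx=4,fy=4,interpolation=cv2.INTER_CUBIC)
b=cv2.resize(T[195:275,250:380],None,fx=4,fy=4,interpolation=cv2.INTER_CUBIC)
cv2.imwrite('pics/s3.png',a);cv2.imwrite('pics/t3.png',b)
print(bot.observe()['position'],bot.observe()['tool_rot'])
E
```

```text
clock: 5.45
position: [0.495, 0.1475, 0.0681]
tool_rot: [3.142, -0.008, 1.636]
force: [0.1, -0.2, -0.3]
grip_width: 0.0141
clock: 5.65
position: [0.4951, 0.1483, 0.0688]
tool_rot: [3.141, -0.008, 1.635]
force: [-1.1, 0.2, -0.7]
grip_width: 0.0142
[0.49522536 0.14888626 0.06897601] [ 3.1402966  -0.00866226  1.63619972]
```

View pics/s3.png

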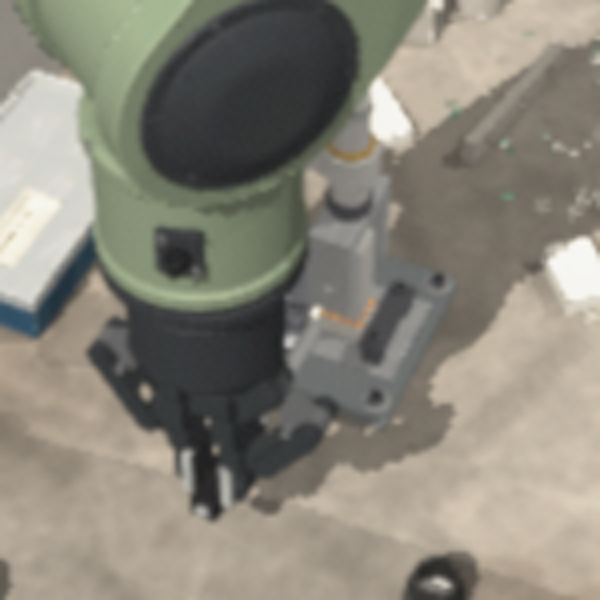

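View pics/t3.png

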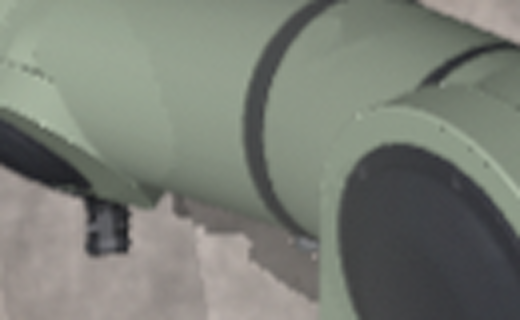

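```bash
python3 - <<'E'
from h import *
y=.066; X=np.array([np.cos(y),np.sin(y),0]);Y=np.array([-np.sin(y),np.cos(y),0]);O=np.array([.507,-.0275,0]);Z=np.array([0,0,1])
P=lambda x,yy,z:O+x*X+yy*Y+z*Z
pts={'mouth':P(0,.03,.07),'tip':P(0,.055,.069),'top+':P(.013,.03,.115),'top-':P(-.013,.03,.115),'knob':P(0,0,.232)}
S0=cv2.imread('pics/scene0.png');S=cv2.imread('pics/s3f.png')
def crop(im): return cv2.resize(im[215:275,305:355],None,fx=8,fy=8,interpolation=cv2.INTER_CUBIC)
A,B=crop(S0),crop(S)
for k,p in pts.items():
    u,v=proj('scene',p);print(k,u,v)
    for im in(A,B): cv2.circle(im,(int((u-305+.5)*8),int((v-215+.5)*8)),3,(0,0,255),-1)
cv2.imwrite('pics/ab.png',np.hstack([A,B]))
E
```

```text
mouth 332.51747282274647 253.2662798102349
tip 327.89010923357796 261.21971231427284
top+ 327.4043430676444 238.4055078508689
top- 338.04213839533463 242.14007315405817
knob 339.2961108549284 192.99492855813708
```

View pics/ab.png

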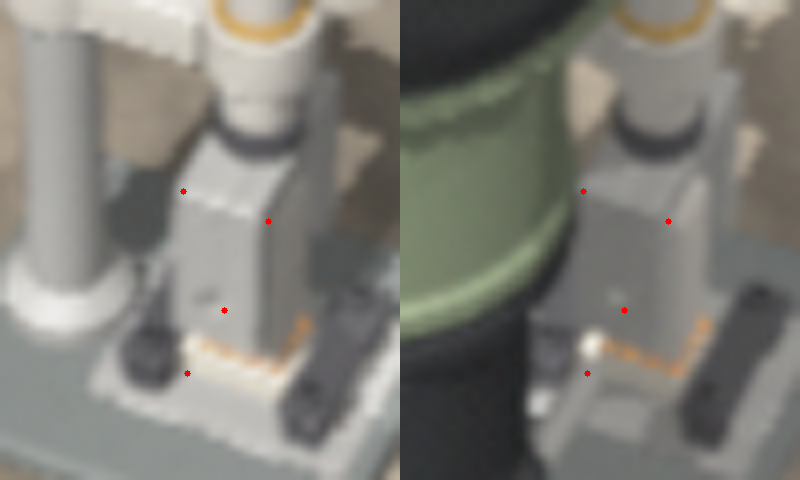

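The hole's mark is near (207,297) in the left half. The pin tip is probably the bright spot (592,345) in the right half. Relative to the stand, that fits the pin being on line and about 8 mm further forward. The tip's taper allows about 5 mm of capture, so I advance gently while watching force.

```bash
python3 -m jog '[{"delta_pos":[1,-5,0],"spin":0,"claw":1},{"delta_pos":[1.7,-10,0],"spin":0,"claw":1},{"delta_pos":[2,-15,0],"spin":0,"claw":1},{"delta_pos":[2.3,-20,0],"spin":0,"claw":1},{"delta_pos":[2.7,-25,0],"spin":0,"claw":1},{"delta_pos":[2.7,-25,0],"spin":0,"claw":1}]'
python3 - <<'E'
from h import *
S=eyes.grab_frame('scene');cv2.imwrite('pics/s4f.png',S)
cv2.imwrite('pics/s4.png',cv2.resize(S[215:290,290:365],None,fx=8,fy=8,interpolation=cv2.INTER_CUBIC))
E
```

```text
clock: 6.35
position: [0.4981, 0.123, 0.0689]
tool_rot: [3.14, -0.008, 1.635]
force: [-0.2, -0.7, -1.0]
grip_width: 0.0141
```

View pics/s4.png

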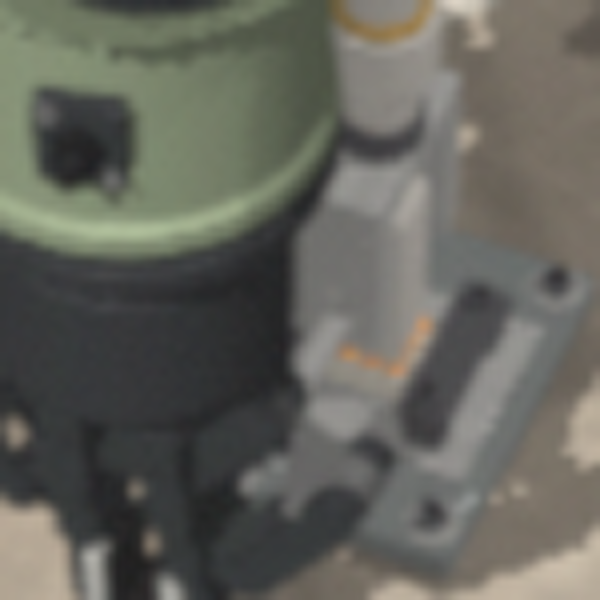

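The shank reaches almost to the cheek (tip about (330,322), hole about (327,297)) and there is no contact force. I continue.

```bash
python3 -m jog '[{"delta_pos":[0.2,-3,0],"spin":0,"claw":1},{"delta_pos":[0.4,-6,0],"spin":0,"claw":1},{"delta_pos":[0.6,-9,0],"spin":0,"claw":1},{"delta_pos":[0.6,-9,0],"spin":0,"claw":1}]'
python3 -m jog '[{"delta_pos":[0.2,-3,0],"spin":0,"claw":1},{"delta_pos":[0.4,-6,0],"spin":0,"claw":1},{"delta_pos":[0.6,-9,0],"spin":0,"claw":1},{"delta_pos":[0.6,-9,0],"spin":0,"claw":1}]'
```

```text
clock: 6.8
position: [0.4989, 0.114, 0.069]
tool_rot: [3.14, -0.008, 1.635]
force: [3.0, -1.0, -1.3]
grip_width: 0.0142
clock: 7.2
position: [0.4996, 0.1044, 0.069]
tool_rot: [3.14, -0.008, 1.635]
force: [2.7, -0.5, -0.4]
grip_width: 0.0141
```

```bash
python3 -m jog '[{"delta_pos":[1.0,-4,0],"spin":0,"claw":1},{"delta_pos":[1.3,-8,0],"spin":0,"claw":1},{"delta_pos":[1.6,-12,0],"spin":0,"claw":1},{"delta_pos":[1.8,-15,0],"spin":0,"claw":1},{"delta_pos":[1.8,-15,0],"spin":0,"claw":1}]'
python3 -m jog '[{"delta_pos":[0.3,-4,0],"spin":0,"claw":1},{"delta_pos":[0.6,-8,0],"spin":0,"claw":1},{"delta_pos":[0.8,-12,0],"spin":0,"claw":1},{"delta_pos":[1,-15,0],"spin":0,"claw":1},{"delta_pos":[1,-15,0],"spin":0,"claw":1}]'
```

```text
clock: 7.7
position: [0.5014, 0.0886, 0.0689]
tool_rot: [3.14, -0.007, 1.634]
force: [2.6, -0.4, -1.1]
grip_width: 0.0141
clock: 8.2
position: [0.5025, 0.0729, 0.0689]
tool_rot: [3.14, -0.007, 1.633]
force: [1.7, -1.3, -0.2]
grip_width: 0.0142
```

```bash
python3 -m jog '[{"delta_pos":[0.3,-4,0],"spin":0,"claw":1},{"delta_pos":[0.6,-8,0],"spin":0,"claw":1},{"delta_pos":[0.8,-12,0],"spin":0,"claw":1},{"delta_pos":[1,-15,0],"spin":0,"claw":1},{"delta_pos":[1,-15,0],"spin":0,"claw":1}]'
python3 -m jog '[{"delta_pos":[0.1,-2,0],"spin":0,"claw":1},{"delta_pos":[0.3,-4,0],"spin":0,"claw":1},{"delta_pos":[0.4,-6,0],"spin":0,"claw":1},{"delta_pos":[0.4,-6,0],"spin":0,"claw":1}]'
```

```text
clock: 8.7
position: [0.5035, 0.0572, 0.0689]
tool_rot: [3.14, -0.007, 1.633]
force: [3.2, -2.5, -0.5]
grip_width: 0.0141
clock: 9.1
position: [0.5041, 0.051, 0.0689]
tool_rot: [3.14, -0.006, 1.632]
force: [3.8, 1.0, 0.2]
grip_width: 0.0141
```

```bash
python3 -m jog '[{"delta_pos":[0.1,-1.5,0],"spin":0,"claw":1},{"delta_pos":[0.2,-3,0],"spin":0,"claw":1},{"delta_pos":[0.2,-3,0],"spin":0,"claw":1}]'
python3 -m jog '[{"delta_pos":[0.1,-1.5,0],"spin":0,"claw":1},{"delta_pos":[0.2,-3,0],"spin":0,"claw":1},{"delta_pos":[0.2,-3,0],"spin":0,"claw":1}]'
```

```text
clock: 9.4
position: [0.5043, 0.0477, 0.0689]
tool_rot: [3.14, -0.006, 1.632]
force: [3.7, 0.9, -1.1]
grip_width: 0.014
clock: 9.7
position: [0.5044, 0.0468, 0.069]
tool_rot: [3.139, -0.009, 1.634]
force: [1.4, 14.6, -0.3]
grip_width: 0.0139
```

```bash
python3 -m jog '[{"delta_pos":[0.1,-2.5,0],"spin":0,"claw":1},{"delta_pos":[0.2,-3.5,0],"spin":0,"claw":1},{"delta_pos":[0.2,-3.5,0],"spin":0,"claw":1}]'
python3 - <<'E'
from h import *
S=eyes.grab_frame('scene');cv2.imwrite('pics/s5f.png',S)
cv2.imwrite('pics/s5.png',cv2.resize(S[200:290,290:380],None,fx=6,fy=6,interpolation=cv2.INTER_CUBIC))
E
```

```text
clock: 10.0
position: [0.5044, 0.0466, 0.0692]
tool_rot: [3.139, -0.014, 1.636]
force: [-1.1, 21.2, -2.0]
grip_width: 0.0138
```

View pics/s5.png

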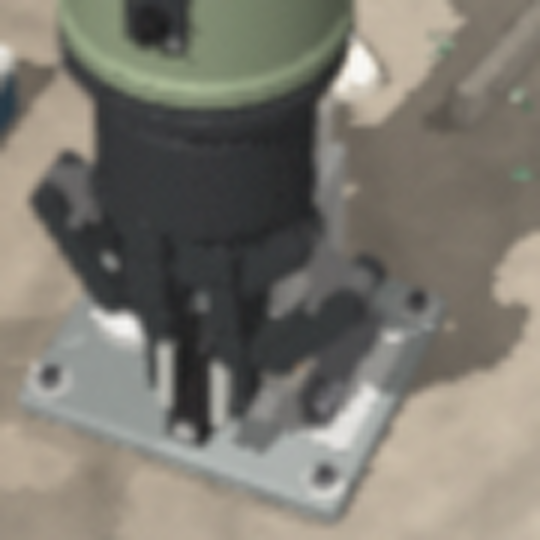

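The gripper is against the yoke side and force climbs with no further travel at the expected home position (within about 2 mm). I release and lift straight up.

```bash
python3 -m jog '[{"delta_pos":[0,0,0],"spin":0,"claw":0.3},{"delta_pos":[0,0,0],"spin":0,"claw":0.3},{"delta_pos":[0,0,0],"spin":0,"claw":0.3},{"delta_pos":[0,0,0],"spin":0,"claw":0.3},{"delta_pos":[0,0,0],"spin":0,"claw":0.3},{"delta_pos":[0,0,0],"spin":0,"claw":0.3}]'
python3 -m jog '[{"delta_pos":[0,2,15],"spin":0,"claw":0.3},{"delta_pos":[0,5,45],"spin":0,"claw":0.3},{"delta_pos":[0,20,90],"spin":0,"claw":0.3},{"delta_pos":[0,60,140],"spin":0,"claw":0.3},{"delta_pos":[0,110,180],"spin":0,"claw":0.3},{"delta_pos":[0,160,220],"spin":0,"claw":0.3},{"delta_pos":[0,210,260],"spin":0,"claw":0.3},{"delta_pos":[0,250,280],"spin":0,"claw":0.3}]'
python3 - <<'E'
from h import *
S=eyes.grab_frame('scene');T=eyes.grab_frame('top');cv2.imwrite('pics/s6f.png',S);cv2.imwrite('pics/t6f.png',T)
a=cv2.resize(S[180:300,290:390],None,fx=4,fy=4,interpolation=cv2.INTER_CUBIC);b=cv2.resize(T[190:280,300:400],None,fx=4,fy=4,interpolation=cv2.INTER_CUBIC)
c=np.zeros((480,800,3),np.uint8);c[:480,:400]=a;c[:360,400:]=b;cv2.imwrite('pics/c6.png',c)
E
```

```text
clock: 10.65
position: [0.5043, 0.0465, 0.0692]
tool_rot: [3.139, -0.014, 1.636]
force: [-0.1, -0.3, 0.8]
grip_width: 0.0595
clock: 11.45
position: [0.5037, 0.2562, 0.3247]
tool_rot: [3.138, -0.014, 1.636]
force: [0.7, -0.5, 0.7]
grip_width: 0.06
```

View pics/c6.png

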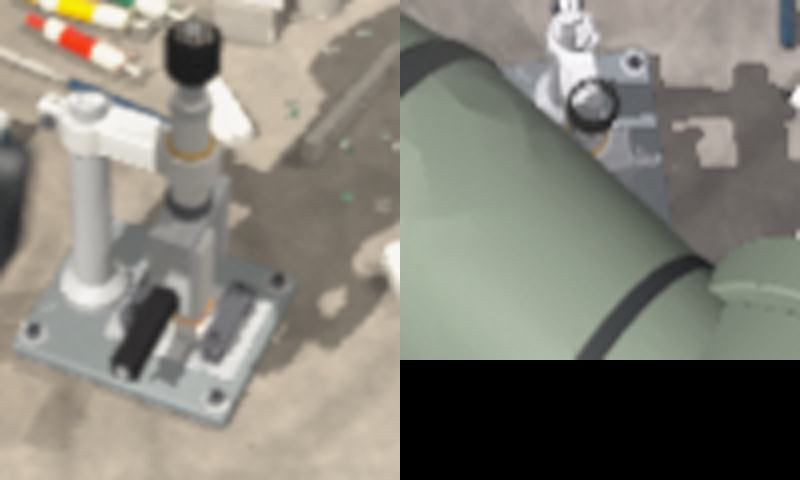

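The picture shows the pin home: black grip against the yoke at (160,305), free of the fingers. Now for the knob.

```bash
python3 -m jog '[{"delta_pos":[1,-50,15],"spin":0,"claw":0},{"delta_pos":[2,-100,15],"spin":0,"claw":0},{"delta_pos":[3,-150,15],"spin":0,"claw":0},{"delta_pos":[4,-200,15],"spin":0,"claw":0},{"delta_pos":[5,-250,15],"spin":0,"claw":0},{"delta_pos":[5,-284,15],"spin":0,"claw":0},{"delta_pos":[5,-284,15],"spin":0,"claw":0},{"delta_pos":[5,-284,15],"spin":0,"claw":0}]'
python3 -m jog '[{"delta_pos":[0,0,-30],"spin":0,"claw":0},{"delta_pos":[0,0,-60],"spin":0,"claw":0},{"delta_pos":[0,0,-85],"spin":0,"claw":0},{"delta_pos":[0,0,-105],"spin":0,"claw":0},{"delta_pos":[0,0,-123],"spin":0,"claw":0},{"delta_pos":[0,0,-123],"spin":0,"claw":0}]'
```

```text
clock: 12.35
position: [0.5075, -0.0229, 0.3421]
tool_rot: [3.134, -0.019, 1.642]
force: [-0.6, 0.3, 0.6]
grip_width: 0.0852
clock: 12.95
position: [0.5065, -0.0214, 0.2179]
tool_rot: [3.137, -0.02, 1.644]
force: [-0.5, 0.3, 0.5]
grip_width: 0.0853
```

```bash
python3 -m jog '[{"delta_pos":[2,-6,-2],"spin":0,"claw":0},{"delta_pos":[2,-6,-2],"spin":0,"claw":0.3},{"delta_pos":[2,-6,-2],"spin":0,"claw":0.6},{"delta_pos":[2,-6,-2],"spin":0,"claw":1},{"delta_pos":[2,-6,-2],"spin":0,"claw":1},{"delta_pos":[2,-6,-2],"spin":0,"claw":1},{"delta_pos":[2,-6,-2],"spin":0,"claw":1},{"delta_pos":[2,-6,-2],"spin":0,"claw":1}]' 90
```

```text
clock: 13.75
position: [0.5103, -0.0273, 0.217]
tool_rot: [3.133, -0.02, 1.644]
force: [8.5, 0.1, 6.2]
grip_width: 0.0269
```

```bash
python3 -m jog '[{"delta_pos":[1,0,2],"spin":0,"claw":1},{"delta_pos":[1,0,4],"spin":0,"claw":1},{"delta_pos":[1,0,6],"spin":0,"claw":1},{"delta_pos":[1,0,6],"spin":0,"claw":1}]'
python3 -m jog '[{"delta_pos":[0,0,3],"spin":0,"claw":1},{"delta_pos":[0,0,6],"spin":0,"claw":1},{"delta_pos":[0,0,8],"spin":0,"claw":1},{"delta_pos":[0,0,8],"spin":0,"claw":1}]'
python3 -m jog '[{"delta_pos":[0,0,4],"spin":0,"claw":1},{"delta_pos":[0,0,8],"spin":0,"claw":1},{"delta_pos":[0,0,10],"spin":0,"claw":1},{"delta_pos":[0,0,10],"spin":0,"claw":1}]'
```

```text
clock: 14.15
position: [0.5106, -0.0273, 0.2229]
tool_rot: [3.134, -0.02, 1.644]
force: [-4.5, 0.7, -5.7]
grip_width: 0.0264
clock: 14.55
position: [0.5106, -0.0273, 0.2311]
tool_rot: [3.134, -0.02, 1.644]
force: [-2.7, 1.2, -7.5]
grip_width: 0.0265
clock: 14.95
position: [0.5105, -0.0273, 0.2413]
tool_rot: [3.134, -0.02, 1.644]
force: [-2.4, 1.0, -11.3]
grip_width: 0.0264
```

```bash
python3 -m jog '[{"delta_pos":[0,0,4],"spin":0,"claw":1},{"delta_pos":[0,0,8],"spin":0,"claw":1},{"delta_pos":[0,0,12],"spin":0,"claw":1},{"delta_pos":[0,0,15],"spin":0,"claw":1},{"delta_pos":[0,0,17],"spin":0,"claw":1},{"delta_pos":[0,0,17],"spin":0,"claw":1},{"delta_pos":[0,0,17],"spin":0,"claw":1}]'
python3 - <<'E'
from h import *
S=np.mean([eyes.grab_frame('scene') for _ in range(6)],0).astype(np.uint8);cv2.imwrite('pics/s7f.png',S);T=eyes.grab_frame('top');cv2.imwrite('pics/t7f.png',T)
print(bot.observe()['position'],bot.observe()['force'])
s=np.hstack([cv2.resize(S[200:275,310:360],None,fx=8,fy=8,interpolation=cv2.INTER_CUBIC),cv2.resize(cv2.imread('pics/s6f.png')[200:275,310:360],None,fx=8,fy=8,interpolation=cv2.INTER_CUBIC)])
cv2.imwrite('pics/s7.png',s)
for p in((.509,-.028,.2),(.509,-.028,.202),(.509,-.028,.242),(.509,-.028,.167)):print(p,proj('scene',p))
# column brightness along tube axis
g=cv2.cvtColor(S,cv2.COLOR_BGR2GRAY)
for v in range(196,226):print(v,g[v,334:346].tolist())
E
```

```text
clock: 15.65
position: [0.5105, -0.0273, 0.2582]
tool_rot: [3.134, -0.02, 1.644]
force: [-0.7, 2.1, -13.3]
grip_width: 0.0263
[ 0.51050215 -0.0273071   0.25825174] [ -0.09595848   1.76132074 -14.4505179 ]
(0.509, -0.028, 0.2) (np.float64(338.2707935300694), np.float64(203.6869292238874))
(0.509, -0.028, 0.202) (np.float64(338.2882111240114), np.float64(203.0059755557457))
(0.509, -0.028, 0.242) (np.float64(338.6481210602949), np.float64(188.93503142139247))
(0.509, -0.028, 0.167) (np.float64(337.99090492878446), np.float64(214.62938030815093))
196 [175, 168, 170, 169, 162, 149, 143, 169, 189, 192, 193, 191]
197 [170, 163, 166, 168, 162, 147, 139, 168, 191, 197, 196, 191]
198 [170, 160, 160, 160, 156, 140, 141, 195, 221, 223, 218, 200]
199 [172, 166, 167, 161, 153, 146, 162, 228, 243, 243, 239, 215]
200 [186, 171, 169, 168, 161, 150, 156, 219, 241, 244, 243, 224]
201 [204, 175, 161, 162, 158, 145, 137, 185, 231, 242, 243, 236]
202 [206, 175, 156, 155, 155, 141, 135, 181, 223, 239, 243, 243]
203 [201, 172, 167, 167, 161, 149, 154, 212, 233, 238, 242, 244]
204 [197, 173, 164, 164, 165, 
[... 699 characters left out ...]
 208, 204, 197, 187, 174, 158, 151, 158, 188, 203]
216 [199, 207, 208, 204, 196, 187, 174, 164, 175, 194, 204, 183]
217 [192, 202, 205, 203, 196, 189, 180, 178, 185, 218, 213, 158]
218 [185, 192, 197, 197, 193, 190, 183, 182, 201, 220, 200, 140]
219 [212, 202, 195, 193, 190, 195, 197, 205, 220, 211, 162, 122]
220 [229, 223, 217, 213, 210, 217, 225, 225, 213, 177, 143, 118]
221 [212, 219, 224, 224, 223, 220, 209, 190, 177, 158, 139, 118]
222 [208, 210, 210, 207, 204, 201, 192, 181, 170, 155, 140, 124]
223 [210, 209, 207, 205, 200, 195, 187, 178, 165, 153, 144, 138]
224 [209, 210, 207, 202, 197, 192, 185, 174, 161, 150, 144, 145]
225 [211, 207, 204, 201, 196, 190, 181, 169, 155, 145, 144, 145]
```

View pics/s7.png

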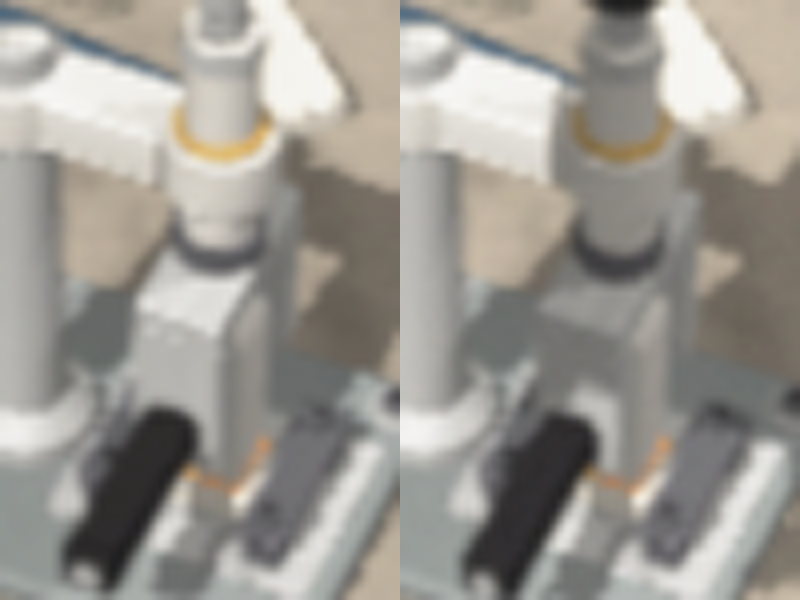

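```bash
python3 - <<'E'
from h import *
n=np.array([-.455,.89,0]); C=np.array([.509,-.028,0])
for nm,r,z in(('lip outer',.011,.2),('lip outer+1.5',.011,.2015),('lip outer12.5',.0125,.2),('rod@200',.0065,.2),('rod@202',.0065,.202),('rod@210',.0065,.21),('rod@220',.0065,.22),('rod@230',.0065,.23)):
    print(nm,proj('scene',C+r*n+np.array([0,0,z])))
A=[cv2.cvtColor(cv2.imread(f'pics/{k}.png'),cv2.COLOR_BGR2GRAY).astype(np.float32) for k in('scene0','s6f','s7f')]
for g in A: print([round(float(x)) for x in g[185:224,336:339].mean(1)])
# tube rise: image shift of tube/yoke patch between s6 and s7, columns
for a,b in((A[1],A[2]),(A[0],A[2])):
    for (x0,x1,y0,y1) in ((331,345,206,238),):
        f=lambda g:cv2.Sobel(g[y0:y1,x0:x1],cv2.CV_32F,0,1); print('shift',cv2.phaseCorrelate(f(a),f(b),cv2.createHanningWindow((x1-x0,y1-y0),cv2.CV_32F)))
E
```

```text
lip outer (np.float64(338.18419758537397), np.float64(207.30891757429325))
lip outer+1.5 (np.float64(338.19725568198163), np.float64(206.7986752551686))
lip outer12.5 (np.float64(338.1722861989965), np.float64(207.80712684780838))
rod@200 (np.float64(338.2197829747527), np.float64(205.82051224275043))
rod@202 (np.float64(338.23720076685873), np.float64(205.13976511960576))
rod@210 (np.float64(338.3074111946279), np.float64(202.39570052016762))
rod@220 (np.float64(338.3964064919374), np.float64(198.91745871730535))
rod@230 (np.float64(338.48680110960885), np.float64(195.38452666983687))
[132, 171, 174, 151, 97, 77, 57, 44, 40, 36, 36, 37, 36, 35, 38, 41, 72, 124, 159, 165, 181, 209, 211, 177, 169, 179, 195, 197, 197, 197, 197, 196, 193, 182, 179, 199, 212, 199, 198]
[125, 136, 136, 122, 98, 86, 55, 36, 32, 30, 31, 30, 31, 29, 29, 34, 60, 95, 110, 112, 122, 142, 149, 122, 117, 124, 133, 134, 135, 134, 135, 135, 134, 128, 125, 137, 147, 137, 137]
[38, 59, 105, 148, 167, 169, 169, 169, 168, 162, 158, 167, 165, 159, 160, 166, 160, 155, 165, 164, 195, 224, 185, 174, 182, 198, 203, 204, 203, 203, 203, 203, 201, 196, 193, 213, 224, 207, 204]
shift ((0.15403669891792582, -1.1080415708169085), 0.6717995867133141)
shift ((0.6171636940456136, -0.8565376613331779), 0.7384567707777023)
```

The last picture shows the pin still home against the yoke. Graduation lines are visible at rows 195, 198.3 and 201.8. From them, the lip shift and the TCP rise, the tube has risen about 2.5 mm and the rod is drawn about 38–39 mm. I add 1 mm, settle, check and hand in.

```bash
python3 -m jog '[{"delta_pos":[0,0,1],"spin":0,"claw":1},{"delta_pos":[0,0,1],"spin":0,"claw":1},{"delta_pos":[0,0,1],"spin":0,"claw":1},{"delta_pos":[0,0,1],"spin":0,"claw":1}]'
python3 - <<'E'
from h import *
g=np.mean([cv2.cvtColor(eyes.grab_frame('scene'),cv2.COLOR_BGR2GRAY) for _ in range(6)],0)
print(g[190:210,336:339].mean(1).round().astype(int)); o=bot.observe();print(o['clock'],o['position'],o['force'],o['grip_width'])
bot.job_done()
E
```

```text
clock: 16.4
position: [0.5105, -0.0273, 0.2593]
tool_rot: [3.134, -0.02, 1.644]
force: [-0.8, 0.4, -14.0]
grip_width: 0.0264
[169 169 169 167 161 160 167 162 154 167 168 164 161 161 149 185 224 185
 175 182]
16.7 [ 0.5104947  -0.02735334  0.25924972] [ -0.55816346   0.56356305 -13.4875595 ] 0.02620985450585188
the job is handed in; nothing more can be done
```

The pin is fully home and released, and I handed the job in at 16.7 s while still holding the knob, with the rod drawn about 39–40 mm. No verdict is reported, so these are my own checks.

- **Pin:** I pushed it in from the left until the contact force reached about 21 N with no further travel, then opened the fingers. The stop was within about 2 mm of where I expected home. Two later pictures show the grip still against the yoke.
- **Knob:** I gripped it at 90 N and pulled it straight up 42 mm. The tube had risen about 2–2.5 mm, judged from its lip in the camera image.
- **Final load:** the hold was steady at about 13.5 N, against 13.2 N expected at the mark.

**Where the checks differed:**
- Just before the last 1 mm of pull, the graduation lines gave a draw of 37.6–39 mm and the tool's travel gave about 38.7 mm. Both are inside the 36–44 mm window.
- The broad ring was not clearly visible: after the last 1 mm only a slight darkening showed just above the tube's lip. The final figure therefore comes from the lines, the travel and the force.
- I did not re-measure the bystanders. No move came near them, and I saw no contact force that suggested a touch.

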